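# Find and open the service hatch in the bench duct

### The arm

A 6-joint arm with a two-finger parallel gripper is mounted at the origin on the work surface. World frame = base frame: x ahead of the robot, y to its left, z up, the work surface at z = 0. Lengths are in mm, angles in rad, forces in N, time in s.
With the tool pointing down it reaches from about 350 to 975 mm from the base axis. Payload 7.1 kg.
Tool frame: the origin (TCP) lies on the front face of the gripper's body, between the roots of the fingers; the fingertips stand 80 mm ahead of it and the grasp point (between the pads) lies 61 mm ahead of it (env.tips_ahead is the distance from the TCP to the fingertips, in mm); z points along the fingers, y is the line along which they close (so a half turn about z gives the same grasp; the last joint's range is limited). The gripper opens to 88 mm and grips with 3 to 60 N. Pads are 20 mm wide; open, the fingers measure 115 mm over their backs; the gripper's body (75 mm by 178 mm) begins 61 mm behind the grasp point.
Start: joints at [1.091, 0.423, 1.63, -0, 1.089, -0.019], TCP at [277.883, 559.809, 302.675] pointing down, gripper open.
Joint ranges: [-3, 3], [-0.9, 2.11], [0.09, 2.58], [-1.31, 4.45], [0.11, 2.69], [-2.54, 2.54]. Speed limits (rad/s): [2.39, 2.39, 3.01, 3.14, 3.14, 3.14].

### API

Orientations are given as a unit quaternion [x, y, z, w].
In Python, from station import env, set_gripper, viewer, workorder gives the robot as it stands. Calls block until the motion is done:
- env.reach(position, orientation): joint-space move of the TCP to a pose.
- env.move_l(position, rot=None, rate=150, f_stop=None): straight line of the TCP; rot=None keeps the orientation; rate is the mean speed in mm/s. With f_stop (N) it stops when the force on the tool has changed by that much, and returns True; else False.
- env.move_joints(angles): joint-space move.
- set_gripper(opening): finger opening in mm; the grip force is fixed at half the most; returns when the fingers have stopped.
- env.hold(seconds).
- env.ik(position, orientation): joint angles nearest the present ones, or None.
- env.read_state(): the state.
- viewer.camera(name): name is "scene" or "top"; returns the picture (400x640x3 uint8, blue, green, red); there is no depth.
- viewer.camera_params(name): a dict with "fx", "fy", "cx", "cy" (pixels), "pose" (4x4, takes a point from camera to world coordinates). Camera axes: x right, y up, looking along -z (the intrinsics and any distortion apply to the point x, -y, -z); pixel columns grow to the right and rows downward; lengths in mm; the calibration is good to about 2 mm. A picture is of the moment at which its call begins. camera_params takes no time and is no camera call.
A pose or a line that the arm cannot do raises env.IKError and nothing moves.
- workorder.sign_off(): hands the job in; it is judged then, once.
The state is a dict: "time_s": time; "qpos": joint angles; "dq": joint speeds; "tau": joint torques, N m; "tool_pos": TCP position; "orientation": TCP orientation; "force": force on the tool from outside, world axes, zero at the start; "wrist_torque": the same for the moment, N m; "width": finger opening in mm; "grip_force": force on a finger pad.
Only numpy, scipy, OpenCV 4.12 (cv2) and the standard library are available. Lean on these libraries where they do the work, as an engineer would, in place of code of your own. Each camera call takes 0.05 s, during which the arm holds its last target. There are 200 camera calls.

### The job

One of the four look-alike cover panels on the bench's service duct is the hatch over the shut-off valve. Press on the panels with the fingertips to find the one that rocks, then push that one at one end until it is tipped fully open to its stop, and leave it open. Leave the things standing around the duct where they are.

Things in the scene. Friction and masses are not known exactly. Their poses are not given: they have to be found in the camera images.
- duct: The white service duct standing fixed on the bench: a box 192 mm deep (its x), 468 mm long (its y) and 90 mm high, with four grey metal cover panels flush in its top. Origin: centre of its underside, at bench height; x runs from the side nearer the robot to the far side, y along the row. Walls and bars between the panels are 20 mm wide; under each panel is a bay 152 x 92 mm.
- panel1_mid (a point): Centre of the top face of grey metal cover panel 1 (1 is at the duct's +y end, 4 at its -y end), 90 mm above the bench. Plate of 148 mm (x) by 88 mm (y) by 6 mm; x points to its far end, y along the duct, z up (they tilt with it). Two flat black discs, 22 mm across, mark where to press: 50 mm from the centre along +x and -x.
- panel1 (a joint): Tilt of panel 1, rad, about a pivot along y under its centre, 6 mm below its top: 0 level, positive with the end nearer the robot down, negative with the far end down; stops at -0.65 and 0.65 (disc then 35 mm down). Three panels are bedded firm (under 0.1 even at 10 N); just one, any of the four, rocks under about 3 N at a disc and stays, by friction, at the tilt where it is left.
- panel2_mid (a point): Centre of the top face of grey metal cover panel 2 (1 is at the duct's +y end, 4 at its -y end), 90 mm above the bench. Plate of 148 mm (x) by 88 mm (y) by 6 mm; x points to its far end, y along the duct, z up (they tilt with it). Two flat black discs, 22 mm across, mark where to press: 50 mm from the centre along +x and -x.
- panel2 (a joint): Tilt of panel 2, rad, about a pivot along y under its centre, 6 mm below its top: 0 level, positive with the end nearer the robot down, negative with the far end down; stops at -0.65 and 0.65 (disc then 35 mm down). Three panels are bedded firm (under 0.1 even at 10 N); just one, any of the four, rocks under about 3 N at a disc and stays, by friction, at the tilt where it is left.
- panel3_mid (a point): Centre of the top face of grey metal cover panel 3 (1 is at the duct's +y end, 4 at its -y end), 90 mm above the bench. Plate of 148 mm (x) by 88 mm (y) by 6 mm; x points to its far end, y along the duct, z up (they tilt with it). Two flat black discs, 22 mm across, mark where to press: 50 mm from the centre along +x and -x.
- panel3 (a joint): Tilt of panel 3, rad, about a pivot along y under its centre, 6 mm below its top: 0 level, positive with the end nearer the robot down, negative with the far end down; stops at -0.65 and 0.65 (disc then 35 mm down). Three panels are bedded firm (under 0.1 even at 10 N); just one, any of the four, rocks under about 3 N at a disc and stays, by friction, at the tilt where it is left.
- panel4_mid (a point): Centre of the top face of grey metal cover panel 4 (1 is at the duct's +y end, 4 at its -y end), 90 mm above the bench. Plate of 148 mm (x) by 88 mm (y) by 6 mm; x points to its far end, y along the duct, z up (they tilt with it). Two flat black discs, 22 mm across, mark where to press: 50 mm from the centre along +x and -x.
- panel4 (a joint): Tilt of panel 4, rad, about a pivot along y under its centre, 6 mm below its top: 0 level, positive with the end nearer the robot down, negative with the far end down; stops at -0.65 and 0.65 (disc then 35 mm down). Three panels are bedded firm (under 0.1 even at 10 N); just one, any of the four, rocks under about 3 N at a disc and stays, by friction, at the tilt where it is left.
- rack: Pink rack of small tubes standing on the bench beyond the duct, 70 x 150 x 40 mm, loose; origin at the centre of its underside. To be left alone.
- dishes: Stack of four cream culture dishes, 62 mm across, 56 mm high, loose, on the bench off the duct's -y end; origin at the centre of its underside. To be left alone.
- reagent: White bottle with blue cap, 60 mm across, 110 mm high, loose, on the bench off the duct's +y end; origin at the centre of its underside. To be left alone.

How it is judged (in metres and radians):
At the end, for the whole second after the job is handed in: Just one panel, the one that can rock, is tipped by more than 0.5 rad either way (its stop is at 0.65 rad) and stays there at rest; the other three are level within 0.12 rad; rack, dishes and bottle are within 20 mm of where they stood ((((value of joint panel1 above 0.5 rad or value of joint panel1 below -0.5 rad) and value of joint panel2 between -0.12 and 0.12 rad and value of joint panel3 between -0.12 and 0.12 rad and value of joint panel4 between -0.12 and 0.12 rad) or ((value of joint panel2 above 0.5 rad or value of joint panel2 below -0.5 rad) and value of joint panel1 between -0.12 and 0.12 rad and value of joint panel3 between -0.12 and 0.12 rad and value of joint panel4 between -0.12 and 0.12 rad) or ((value of joint panel3 above 0.5 rad or value of joint panel3 below -0.5 rad) and value of joint panel1 between -0.12 and 0.12 rad and value of joint panel2 between -0.12 and 0.12 rad and value of joint panel4 between -0.12 and 0.12 rad) or ((value of joint panel4 above 0.5 rad or value of joint panel4 below -0.5 rad) and value of joint panel1 between -0.12 and 0.12 rad and value of joint panel2 between -0.12 and 0.12 rad and value of joint panel3 between -0.12 and 0.12 rad)) and velocity of joint panel1 between -0.1 and 0.1 rad/s and velocity of joint panel2 between -0.1 and 0.1 rad/s and velocity of joint panel3 between -0.1 and 0.1 rad/s and velocity of joint panel4 between -0.1 and 0.1 rad/s and distance of each of rack, dishes, reagent from where it was at the start of the episode below 0.02 m); the robot touches nothing.
It fails at once if the tube rack is moved more than 20 mm or lifted (distance of rack from where it was at the start of the episode above 0.02 m).
It fails at once if the stack of dishes is moved more than 20 mm or lifted (distance of dishes from where it was at the start of the episode above 0.02 m).
It fails at once if the bottle is moved more than 20 mm or lifted (distance of reagent from where it was at the start of the episode above 0.02 m).
It also fails if it takes over 45 s, if anything falls off the work surface, if the arm or the gripper's body presses on something with over 40 N, if the wrist force passes 120 N, or if a joint passes its speed limit or range.

## Working session

There is one attempt and no reset: what is moved stays moved. The work goes in short steps, each a Python script; the robot and the scene stay as the last script left them, time stands still between calls to the robot, and variables do not carry over. Pictures are saved under pics/ and viewed, at most 10 in all, crops included, and the job is handed in when it is done.

```bash
mkdir -p pics; python3 - <<'E'
from station import env, viewer
import cv2
for n in("scene","top"):
    cv2.imwrite(f"pics/{n}0.png",viewer.camera(n)); p=viewer.camera_params(n); print(n,p)
s=env.read_state(); print(s["time_s"],s["orientation"],s["force"],s["width"])
E
```

```text
scene {'fx': 516.8229157390565, 'fy': 516.8229157390565, 'cx': 319.9223696188875, 'cy': 198.17568749900227, 'pose': array([[-1.10698467e-02, -8.69648653e-01,  4.93547038e-01,
         1.22413009e+03],
       [ 9.99875957e-01, -1.51572402e-02, -4.28125342e-03,
         1.91615938e+01],
       [ 1.12039973e-02,  4.93438424e-01,  8.69708568e-01,
         1.09162186e+03],
       [ 0.00000000e+00,  0.00000000e+00,  0.00000000e+00,
         1.00000000e+00]])}
top {'fx': 490.91455814340793, 'fy': 490.91455814340793, 'cx': 327.6247060628866, 'cy': 198.04571598491782, 'pose': array([[ 1.61711964e-02,  9.97472464e-01, -6.91894183e-02,
         5.36337054e+02],
       [-9.99844377e-01,  1.66199984e-02,  5.91580270e-03,
         3.49103696e+01],
       [ 7.05077832e-03,  6.90829853e-02,  9.97586000e-01,
         1.47982697e+03],
       [ 0.00000000e+00,  0.00000000e+00,  0.00000000e+00,
         1.00000000e+00]])}
0.1 [ 2.28361597e-01  9.73576135e-01 -6.81898243e-04 -1.61857107e-04] [-0.37291053 -0.31982963  0.05923153] 87.8830527029801
```

View pics/top0.png

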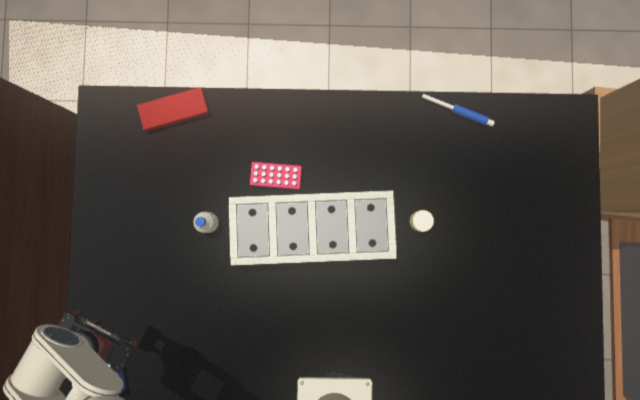

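View pics/scene0.png

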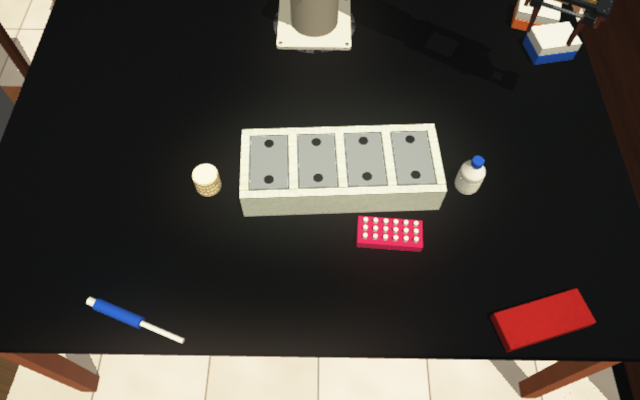

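The top view shows the discs clearly: near ones at about (252.5,248), (293,246), (333,244) and (372,243), far ones at about (252,212), (292,211), (331,209.5) and (370.5,208). Panel 1 is on the left (+y), with the bottle at (205,222), dishes at (422,221) and rack at (276,175). The scene view agrees with this layout.

```bash
cat > h.py <<'E'
import numpy as np
from station import env, viewer, set_gripper, workorder
from scipy.spatial.transform import Rotation as R
def pix(n,uv,z):
    p=viewer.camera_params(n); u,v=uv
    d=p["pose"][:3,:3]@np.array([(u-p["cx"])/p["fx"],-(v-p["cy"])/p["fy"],-1]); o=p["pose"][:3,3]
    return o+d*(z-o[2])/d[2]
E
python3 - <<'E'
from h import *
def fit(n,near,far):
    N=np.array([pix(n,q,90)for q in near]);F=np.array([pix(n,q,90)for q in far])
    P=np.vstack([N,F])[:,:2]
    M=np.array([[x,y] for x in(-50,50) for y in(162,54,-54,-162)],float)
    c=P.mean(0); H=M.T@(P-c); th=np.arctan2(H[0,1]-H[1,0],H[0,0]+H[1,1])
    Rm=np.array([[np.cos(th),-np.sin(th)],[np.sin(th),np.cos(th)]])
    r=P-(c+M@Rm.T); print(n,c,th,abs(r).max(0))
    print(np.round(N,0).tolist())
fit("top",[(252.5,248),(293,246),(333,244),(372,243)],[(252,212),(292,211),(331,209.5),(370.5,208)])
fit("scene",[(409.5,139.5),(363,141),(316,142),(269,143.5)],[(415.5,174.5),(367,176.5),(318,177.5),(269,179.5)])
E
```

```text
top [548.18081252  69.35051476] 0.0545242787068335 [1.9063957  7.46102967]
[[488.0, 236.0, 90.0], [496.0, 122.0, 90.0], [503.0, 9.0, 90.0], [508.0, -101.0, 90.0]]
scene [549.61067854  72.079368  ] 0.05580820639208783 [1.01843432 5.97214053]
[[491.0, 236.0, 90.0], [497.0, 125.0, 90.0], [503.0, 13.0, 90.0], [509.0, -98.0, 90.0]]
```

Both cameras agree: the centre is near (549, 71) and the yaw is 0.055. The y residual came from my assumed 108 mm pitch. The actual pitch is 92+20 = 112 mm, which matches the measured spacing. I'll probe the near discs next.

```bash
cat >> h.py <<'E'
C=np.array([549,70.7]); TH=.055
ROT=(R.from_euler("z",TH)*R.from_quat([0,1,0,0])).as_quat()   # tool x -> -x, y -> y, z down
def at(k,x,z):   # panel k, offset x along it, fingertip height z
    return [*(C+R.from_euler("z",TH).as_matrix()[:2,:2]@[x,168-112*(k-1)]),z+env.tips_ahead]
E
python3 - <<'E'
from h import *
set_gripper(0)
env.reach(at(1,-50,150),ROT)
for k in(1,2,3,4):
    env.move_l(at(k,-50,115),ROT,rate=200)
    f0=env.read_state()["force"][2]
    hit=env.move_l(at(k,-50,76),rate=25,f_stop=6)
    s=env.read_state(); print(k,hit,s["tool_pos"][2]-env.tips_ahead,s["force"][2]-f0,s["time_s"])
    if not hit: break
    env.move_l(at(k,-50,115),rate=150)
E
```

```text
1 False 76.10909237728382 2.3422245550197776 4.9417
```

Panel 1 gave way at 2–3 N, so it rocks. I'll push it on to its stop.

```bash
python3 - <<'E'
from h import *
import cv2
hit=env.move_l(at(1,-50,45),rate=25,f_stop=14)
s=env.read_state(); print(hit,s["tool_pos"][2]-env.tips_ahead,s["force"],s["time_s"])
env.move_l(at(1,-50,200),rate=150)
env.reach(at(4,-50,300),ROT)
env.hold(.3)
im=viewer.camera("scene"); 
im=cv2.resize(im[100:270,180:500],None,fx=2.5,fy=2.5); cv2.imwrite("pics/s1.png",im)
E
```

```text
True 61.61254824499531 [-2.90668291 -0.95437805 12.43474751] 5.65
```

View pics/s1.png

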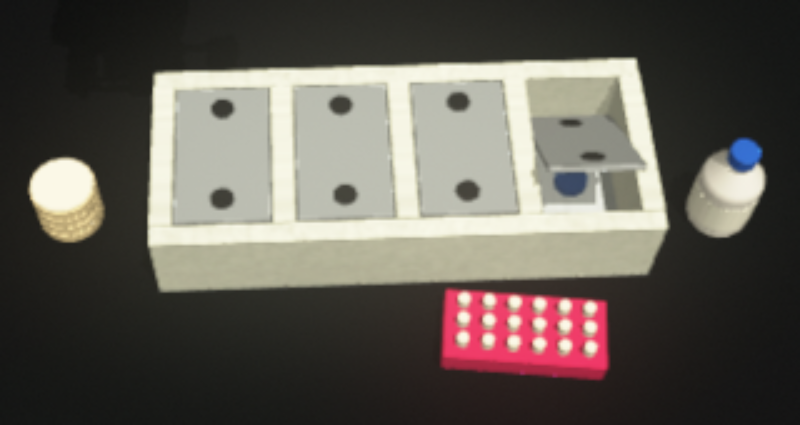

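The picture shows panel 1 steeply tipped, with its near end down and the valve visible beneath it. The other panels are level and the surrounding objects haven't moved. The push stopped at a tip height of 61.6 mm, and the geometry predicts 61.1 mm at the 0.65 rad stop.

```bash
python3 -c "
from station import workorder; print(workorder.sign_off())"
```

```text
the job is handed in; nothing more can be done
None
```

Panel 1 (the +y end) is the hatch: it rocked under 2–3 N, is now tipped fully open to its stop, and the job is handed in with the other panels level and the rack, dishes and bottle untouched; I didn't press panels 2–4, since only one can rock.

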